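# Pack the round battery bay and snap its cover on

## Robot

A 6-joint arm with a two-finger parallel gripper is mounted at the origin on the work surface. World frame = base frame: x ahead of the robot, y to its left, z up, the work surface at z = 0. Lengths are in m, angles in rad, forces in N, time in s.
With the tool pointing down it reaches from about 0.3 to 0.875 m from the base axis. Payload 6.4 kg.
Tool frame: the origin (TCP) lies between the finger pads; the fingertips stand 8 mm ahead of it and the grasp point (between the pads) lies 11 mm behind it; z points along the fingers, y is the direction in which the jaws open and shut (so a half turn about z gives the same grasp; the last joint's range is limited). The gripper opens to 85 mm and grips with 20 to 120 N. Pads are 22 mm wide; open, the fingers measure 114 mm over their backs; the gripper's body (76 mm by 85 mm) begins 54 mm behind the grasp point. The pads swing forward as they close: fully open they stand 13 mm farther back than shut.
Start: joints at [-1.455, 0.181, 1.607, -0, 1.354, -0.206], TCP at [0.182, -0.545, 0.239] pointing down, gripper open.
Joint ranges: [-2.99, 2.99], [-0.89, 2.07], [0.3, 2.58], [-1.14, 4.28], [0, 2.63], [-3.12, 3.12]. Speed limits (rad/s): [2.57, 2.57, 3.01, 3.14, 3.14, 3.14].

## Interface

Orientations are given as a unit quaternion [w, x, y, z].
In Python, from bench import monitor, viewer, workorder, spotter gives the robot as it stands. The module is installed in compiled form; this text tells all that it offers.
- The arm moves only by the tool move_arm, never from a script. Its argument "motion" is a list of rows, each a list of 3 entries, a list of its own where there are three numbers: the shift along the tool's x, y, z in units of 60 mm (1.0 is 60 mm), then the turn, a rotation vector about the tool's x, y, z in units of 8 degrees (1.0 is 8 degrees), then the opening in per cent of the stroke, from 0 (shut) to 100 (fully open). In form: [[[dx, dy, dz], [rx, ry, rz], grip], ...]. A call has 1 to 10 rows; each row is the pose to reach, as a shift and turn from the pose commanded when the call began, along the tool's axes at that moment; what a row does not reach only later rows make up. A row lasts 1/8 s, in which the tool goes at most 62.5 mm and 10.7 degrees, less where a joint would pass 70% of its speed; a pose out of reach is approached as far as the arm can. A call with a gripper value outside its range is refused whole. The fingers move at their own pace and stop on an object; the grip force is fixed at half the most. Time passes only in rows, so rows that repeat a pose let the fingers close. It gives the time, the measured TCP pose, the force and the opening at its end, in the units of the state.
- monitor.get_obs(): the state, without advancing time (a new reading comes with each control period).
- viewer.camera(name): name is "side" or "top" or "wrist"; returns the picture (420x560x3 uint8, blue, green, red); there is no depth.
- viewer.calibration(name): a dict with "fovy" (degrees; the focal length in pixels is half the picture's height over the tangent of half this angle, whatever the lens; pixels are square), "cx", "cy" (the principal point, pixels), "extrinsics" (4x4, takes a point from camera to world coordinates). Camera axes: x right, y down, z forward; pixel columns grow to the right and rows downward; lengths in m; the calibration is good to about 2 mm. A picture is of the moment at which its call begins: read the wrist's pose just before it. calibration takes no time and is no camera call; for the wrist camera it gives the pose at the moment of the call.
- workorder.hand_in(): hands the job in, once; it reports no verdict.
Trained networks look in the newest picture that a camera, given by its name, has taken for a name from the list of things; names that differ only in an ending like _2 or _b are one class to them, and where a whole thing is asked for, a point or a joint stands for the part that bears it (a point fixed in the world has none). Each returns a list of dicts, best first, with "score" (0 to 1); they miss things now and then, are a little off and sometimes report something else, mostly with a low value. They report only what shows in the picture. A call takes as long as a camera call. They do not tell look-alikes from the thing itself.
- spotter.search_frame(camera, name): "centre" ([column, row] as shares, 0 to 1, of the picture: columns of its width, rows of its height, amid what is visible of it).
- spotter.outline_of(camera, name): "region" (420x560 bool, what is visible of it) and "centre" ([column, row] as shares, 0 to 1, of the picture: columns of its width, rows of its height, amid what is visible of it).
The state is a dict: "time_s": time; "q": joint angles; "dq": joint speeds; "joint_efforts": joint torques, N m; "eef_pos": TCP position; "eef_rot": TCP orientation; "wrist_force": force on the tool from outside, world axes, zero at the start; "torque": the same for the moment, N m; "opening": opening from 0.0 (shut) to 1.0 (fully open).
Only numpy, scipy, OpenCV 4.12 (cv2) and the standard library are available. Lean on these libraries where they do the work, as an engineer would, in place of code of your own. Each camera call takes 0.05 s, during which the arm holds its last target. There are 200 camera calls.

## Task

Slide the three loose green cells across the deck into the open round battery bay, keeping them standing and without lifting them, so that all seven stand packed as a tight hexagon, six around one. Then set the blue cover over them and press it down all round until all three orange clips have snapped over its edge and it lies flat; let go, and leave the red spent cell and the other things on the bench alone.

Things in the scene. Friction and masses are not known exactly. Their poses are not given: they have to be found in the camera images.
- bay: Fixed aluminium deck, 6 mm thick, slippery (friction 0.3). Origin on the table under the round bay's centre, which is also the hexagon's middle place (filled). Deck: x -185 to +80, y +-95 mm, 8 mm rim round the front. Black bay wall, inner radius 53, outer 58, 16 mm above the deck, open (level) for 140 degrees about the bay's -x, which faces the robot within 0.2 rad. Only the clips are taller.
- slot_far (a point): Centre of one of the hexagon's seven places, on the deck, 6 mm above the table: 34.5 mm from the bay's centre, on +x (in the bay's frame, whose axes it shares); filled at the start.
- slot_far_left (a point): Centre of one of the hexagon's seven places, on the deck, 6 mm above the table: 34.5 mm from the bay's centre, 60 degrees from +x towards +y (in the bay's frame, whose axes it shares); filled at the start.
- slot_near_left (a point): Centre of one of the hexagon's seven places, on the deck, 6 mm above the table: 34.5 mm from the bay's centre, 120 degrees from +x towards +y (in the bay's frame, whose axes it shares); empty at the start.
- slot_near (a point): Centre of one of the hexagon's seven places, on the deck, 6 mm above the table: 34.5 mm from the bay's centre, on -x, in the open front; a cell here blocks the way to the two near side places (in the bay's frame, whose axes it shares); empty at the start.
- slot_near_right (a point): Centre of one of the hexagon's seven places, on the deck, 6 mm above the table: 34.5 mm from the bay's centre, 120 degrees from +x towards -y (in the bay's frame, whose axes it shares); empty at the start.
- slot_far_right (a point): Centre of one of the hexagon's seven places, on the deck, 6 mm above the table: 34.5 mm from the bay's centre, 60 degrees from +x towards -y (in the bay's frame, whose axes it shares); filled at the start.
- cell_a_mid (a point): Green upright cell, 34 mm diameter, 61 mm high, brass band near the top, 140 g, slippery jacket; the point is its centre, half-way up. Loose on the deck in front of the bay: of the three, one starts 46 to 60 mm left and one 46 to 60 mm right of the bay's middle line (70 to 90 mm before its centre), one near the line, 155 mm before it; which is which varies.
- cell_b_mid (a point): Green upright cell, 34 mm diameter, 61 mm high, brass band near the top, 140 g, slippery jacket; the point is its centre, half-way up. Loose on the deck in front of the bay: of the three, one starts 46 to 60 mm left and one 46 to 60 mm right of the bay's middle line (70 to 90 mm before its centre), one near the line, 155 mm before it; which is which varies.
- cell_c_mid (a point): Green upright cell, 34 mm diameter, 61 mm high, brass band near the top, 140 g, slippery jacket; the point is its centre, half-way up. Loose on the deck in front of the bay: of the three, one starts 46 to 60 mm left and one 46 to 60 mm right of the bay's middle line (70 to 90 mm before its centre), one near the line, 155 mm before it; which is which varies.
- cell_d_mid (a point): Green upright cell, 34 mm diameter, 61 mm high, brass band near the top, 140 g, slippery jacket; the point is its centre, half-way up. Already in its place.
- cell_e_mid (a point): Green upright cell, 34 mm diameter, 61 mm high, brass band near the top, 140 g, slippery jacket; the point is its centre, half-way up. Already in its place.
- cell_f_mid (a point): Green upright cell, 34 mm diameter, 61 mm high, brass band near the top, 140 g, slippery jacket; the point is its centre, half-way up. Already in its place.
- cell_g_mid (a point): Green upright cell, 34 mm diameter, 61 mm high, brass band near the top, 140 g, slippery jacket; the point is its centre, half-way up. Already in its place.
- cover_bar (a point): Centre of the white bar (56 mm long on x, 14 wide on y, 28 high) on the blue snap cover: plate 61 mm radius, 4 thick, skirt 5 deep (inner radius 57), 120 g. Point: 14 mm above the cover's top, 23 above its lower edge. Starts bar up on the table left or right of the deck. Set over the bay at any turn it rests on the clips' ramps 13 to 18 mm above home; home: on the cells, point 85 mm above table.
- clip_back (a joint): Orange sprung clip, 26 mm wide, at +x of the bay. Outward travel in m: 0 at rest, about 0.003 while the cover's edge forces it, 0 again once snapped over the edge (3 to 10 N down on that edge). Hook 58 mm from the bay's axis, 74 mm above the table; its ramp leans outwards to 66 mm from the axis, 88 mm above the table. Press the cover just inside it, about 45 mm from the axis.
- clip_left (a joint): Orange sprung clip, 26 mm wide, 100 degrees from the bay's +x towards +y. Outward travel in m: 0 at rest, about 0.003 while the cover's edge forces it, 0 again once snapped over the edge (3 to 10 N down on that edge). Hook 58 mm from the bay's axis, 74 mm above the table; its ramp leans outwards to 66 mm from the axis, 88 mm above the table. Press the cover just inside it, about 45 mm from the axis.
- clip_right (a joint): Orange sprung clip, 26 mm wide, 100 degrees from the bay's +x towards -y. Outward travel in m: 0 at rest, about 0.003 while the cover's edge forces it, 0 again once snapped over the edge (3 to 10 N down on that edge). Hook 58 mm from the bay's axis, 74 mm above the table; its ramp leans outwards to 66 mm from the axis, 88 mm above the table. Press the cover just inside it, about 45 mm from the axis.
- spent_cell_mid (a point): Centre of a red spent cell, same size as the green ones, standing on the table; not to be used, leave alone.
- parts_box: Clear open parts box 130 x 100 x 35 mm (origin under its centre), on the side of the deck where the cover is not; leave alone.
- multimeter: Red multimeter lying flat, 150 x 75 x 34 mm, origin under its centre; leave alone.
- mouse: Black computer mouse, 105 x 60 x 35 mm, origin under its centre; leave alone.
- screwdriver: Red-handled screwdriver lying on the table; leave alone.
- tape_roll: Yellow tape roll, 70 mm diameter, 18 mm high, origin under its centre; leave alone.
Not all that is in view belongs to the job. Leave any purple look-alike of the part that bears cell_a_mid alone. What is shaped like the part that bears cell_b_mid but purple is not meant.

How it is judged:
On the way:
1. all seven cells stand in the hexagon (horizontal distance between any of cell_a_mid, cell_b_mid, cell_c_mid, cell_d_mid, cell_e_mid, cell_f_mid, cell_g_mid and bay below 0.006 m and horizontal distance between any of cell_a_mid, cell_b_mid, cell_c_mid, cell_d_mid, cell_e_mid, cell_f_mid, cell_g_mid and slot_far below 0.006 m and horizontal distance between any of cell_a_mid, cell_b_mid, cell_c_mid, cell_d_mid, cell_e_mid, cell_f_mid, cell_g_mid and slot_far_left below 0.006 m and horizontal distance between any of cell_a_mid, cell_b_mid, cell_c_mid, cell_d_mid, cell_e_mid, cell_f_mid, cell_g_mid and slot_near_left below 0.006 m and horizontal distance between any of cell_a_mid, cell_b_mid, cell_c_mid, cell_d_mid, cell_e_mid, cell_f_mid, cell_g_mid and slot_near below 0.006 m and horizontal distance between any of cell_a_mid, cell_b_mid, cell_c_mid, cell_d_mid, cell_e_mid, cell_f_mid, cell_g_mid and slot_near_right below 0.006 m and horizontal distance between any of cell_a_mid, cell_b_mid, cell_c_mid, cell_d_mid, cell_e_mid, cell_f_mid, cell_g_mid and slot_far_right below 0.006 m and angle between each of cell_a_mid, cell_b_mid, cell_c_mid, cell_d_mid, cell_e_mid, cell_f_mid, cell_g_mid's own z axis and vertical below 0.06 rad and z of each of cell_a_mid, cell_b_mid, cell_c_mid, cell_d_mid, cell_e_mid, cell_f_mid, cell_g_mid in the frame of bay below 0.0405 m), for 0.2 s.
At the end, for the whole second after the job is handed in: A cell within 6 mm of each of the seven places, all upright (0.06 rad) on the deck; cover bar up, within 6 mm of the bay's centre and 2 mm of home height, level (0.03 rad), at rest; all three clips back within 1.5 mm of rest; bystanders within 20 mm of their starts (all of step 1 and horizontal distance between cover_bar and bay below 0.006 m and z of cover_bar in the frame of bay below 0.087 m and angle between cover_bar's own z axis and vertical below 0.03 rad and height (world z) of cover_bar above 0.078 m and value of joint each of clip_back, clip_left, clip_right below 0.0015 m and linear speed of cover below 0.02 m/s); the robot touches nothing.
It fails at once if a green cell is lifted more than 20 mm off the deck (z of any of cell_a_mid, cell_b_mid, cell_c_mid, cell_d_mid, cell_e_mid, cell_f_mid, cell_g_mid in the frame of bay above 0.0565 m).
It fails at once if a green cell is tipped by more than 0.5 rad (angle between any of cell_a_mid, cell_b_mid, cell_c_mid, cell_d_mid, cell_e_mid, cell_f_mid, cell_g_mid's own z axis and vertical above 0.5 rad).
It fails at once if a bystander (spent cell, parts box, multimeter, mouse, screwdriver, tape roll) is moved more than 20 mm (distance of any of spent_cell_mid, parts_box, multimeter, mouse, screwdriver, tape_roll from where it was at the start of the episode above 0.02 m).
It also fails if it takes over 72 s, if anything falls off the work surface, if the arm or the gripper's body presses on something with over 40 N, if the wrist force passes 120 N, or if a joint passes its speed limit or range.

## Working session

There is one attempt and no reset: what is moved stays moved. The work goes in short steps, Python scripts to look and compute and a tool call to move; the robot and the scene stay as the last step left them, time stands still between calls to the robot, and variables do not carry over. Pictures are saved under pics/ and viewed, about 8 in all and at most 12, crops included, and the job is handed in when it is done.

Besides the shell and the picture viewer there is one more tool, called after "Request:" by a JSON object that holds its "method" and its "body", one argument or row to a line. move_arm: Moves the arm, as the interface text tells. Its arguments: {"type":"object","properties":{"motion":{"type":"array","items":{"type":"array"}}},"required":["motion"]}

```bash
mkdir -p pics
cat > h.py <<'E'
import numpy as np, cv2
from bench import monitor, viewer, workorder, spotter
def cal(n):
    c=viewer.calibration(n); f=210/np.tan(np.radians(c["fovy"])/2); return f,c["cx"],c["cy"],np.array(c["extrinsics"])
def ray(n,px,z,c=None):
    f,cx,cy,E=c or cal(n); d=E[:3,:3]@np.array([(px[0]-cx)/f,(px[1]-cy)/f,1]); o=E[:3,3]
    return o+d*(z-o[2])/d[2]
def proj(n,P,c=None):
    f,cx,cy,E=c or cal(n); p=E[:3,:3].T@(np.asarray(P)-E[:3,3]); return np.array([cx+f*p[0]/p[2],cy+f*p[1]/p[2]])
def snap(n,name): 
    im=viewer.camera(n); cv2.imwrite(f"pics/{name}.png",im); return im
E
python3 - <<'E'
from h import *
o=monitor.get_obs();print(o)
a=snap("top","top0");b=snap("side","side0")
for n in("top","side"):
    f,cx,cy,E=cal(n);print(n,f,cx,cy,E.round(3).tolist())
for k in ["bay","cell_a_mid","cover_bar","clip_back","spent_cell_mid","parts_box"]:
    for d in spotter.outline_of("top",k):
        c=np.array(d["centre"])*[560,420]; print(k,round(d["score"],2),c.round(1),d["region"].sum(),ray("top",c,0.067 if "cell" in k else 0.006).round(3))
cv2.imwrite("pics/both.png",np.hstack([a,b])[:, :])
E
```

```text
{'time_s': 0.0, 'q': array([-1.45530993e+00,  1.81523483e-01,  1.60799936e+00, -5.02382326e-06,
        1.35377956e+00, -2.06284740e-01]), 'dq': array([-0.00098085, -0.00158335,  0.00047286, -0.00146596,  0.00038201,
       -0.00037574]), 'joint_efforts': array([-1.09778768e-03, -4.44867039e+01, -3.51337624e+01, -3.48129824e-04,
        9.07418726e-03, -5.02230876e-05]), 'eef_pos': array([ 0.18180356, -0.54494613,  0.23839818]), 'eef_rot': array([-8.54107496e-04,  9.87085361e-01,  1.60192881e-01,  3.63473738e-05]), 'wrist_force': array([-0.1115466 ,  0.23821262, -0.26263594]), 'torque': array([-0.00573991, -0.03383002, -0.04220599]), 'opening': 1.002383483405642}
top 545.4413516863053 281.9468530210584 211.7960791364001 [[-0.015, -0.985, 0.172, 0.295], [-1.0, 0.016, 0.005, 0.032], [-0.007, -0.172, -0.985, 1.535], [0.0, 0.0, 0.0, 1.0]]
side 465.74056312154556 278.00157769580136 211.88379487806478 [[0.955, -0.201, 0.219, 0.321], [-0.297, -0.63, 0.718, -0.786], [-0.007, -0.75, -0.661, 0.774], [0.0, 0.0, 0.0, 1.0]]
bay 0.87 [303.3 212.2] 5267 [ 0.56  -0.022  0.006]
cell_a_mid 0.55 [244.  202.7] 141 [0.578 0.142 0.067]
cell_a_mid 0.42 [292.2 210.6] 147 [0.554 0.011 0.067]
cover_bar 0.67 [398.6 234.3] 1421 [ 0.492 -0.289  0.006]
clip_back 0.45 [302.8 166.7] 75 [ 0.693 -0.023  0.006]
spent_cell_mid 0.74 [209.5 162.1] 165 [0.694 0.238 0.067]
spent_cell_mid 0.57 [308.5 209.1] 4910 [ 0.557 -0.034  0.067]
parts_box 0.64 [187.4 237.9] 1819 [0.491 0.307 0.006]
parts_box 0.49 [439.3 166.8] 1506 [ 0.686 -0.416  0.006]
```

View pics/top0.png

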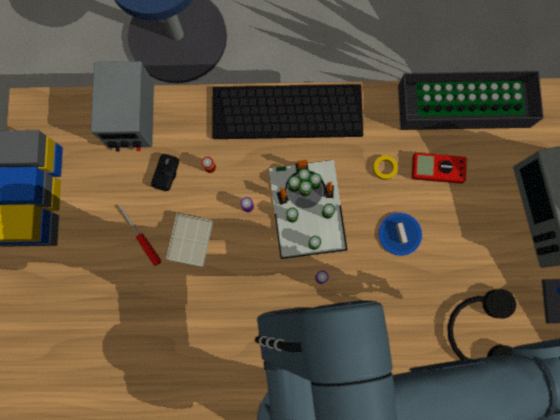

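View pics/side0.png

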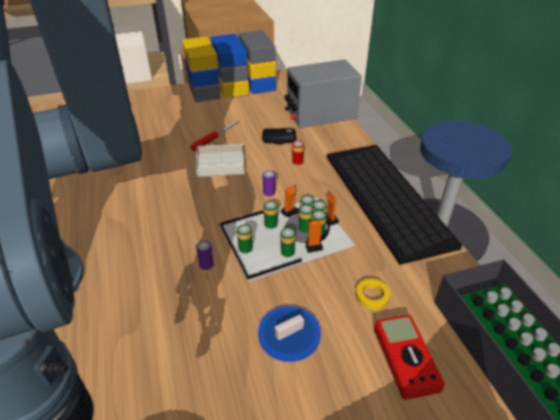

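Top view: the loose green cells are at about (292,214), (329,210) and (315,242), with four cells already in the bay near (306,182). The look-alikes are purple at (247,204) and (322,277), and red spent at (208,164). The blue cover is at (400,233), right of the deck. I'm choosing the three green cells on the white deck and moving in for the close look.

Request:
{"method": "move_arm", "body": {
  "motion": [
    [[0.7, -0.6, -1], [0, 0, 0.3], 100],
    [[1.4, -1.2, -2], [0, 0, 0.6], 100],
    [[2.1, -1.8, -2.7], [0, 0, 1], 100],
    [[2.9, -2.5, -2.7], [0, 0, 1.55], 100],
    [[3.6, -3.1, -2.7], [0, 0, 1.55], 100],
    [[4.4, -3.8, -2.7], [0, 0, 1.55], 100],
    [[5.2, -4.5, -2.7], [0, 0, 1.55], 100],
    [[6, -5.2, -2.7], [0, 0, 1.55], 100],
    [[6.8, -5.9, -2.7], [0, 0, 1.55], 100],
    [[7.4, -6.4, -2.7], [0, 0, 1.55], 100]
  ]
}}

```text
time_s: 1.65
eef_pos: [0.4716, -0.0564, 0.4017]
eef_rot: [0.0, 0.999, 0.053, 0.001]
wrist_force: [1.2, -1.3, -0.3]
opening: 1.002
```

Request:
{"method": "move_arm", "body": {
  "motion": [
    [[0, 0, 0], [0, 0, 0], 18],
    [[0, 0, 0], [0, 0, 0], 18],
    [[0, 0, 0], [0, 0, 0], 18]
  ]
}}

```text
time_s: 2.02
eef_pos: [0.4706, -0.0597, 0.4013]
eef_rot: [0.0, 0.999, 0.052, -0.0]
wrist_force: [0.3, -0.2, -1.1]
opening: 0.378
```

Run:
```python
from h import *
o=monitor.get_obs();print(o["eef_pos"],o["eef_rot"],o["opening"],o["time_s"])
c=cal("wrist");np.save("cw.npy",np.array(c,dtype=object),allow_pickle=True)
print(c[0],c[1],c[2],c[3].round(3).tolist())
a=snap("wrist","w0")
for k in ["bay","cell_a_mid","clip_back"]:
    for d in spotter.search_frame("wrist",k):
        p=np.array(d["centre"])*[560,420]; print(k,round(d["score"],2),p.round(1),ray("wrist",p,0.05,c).round(3))
```

```text
[ 0.47055368 -0.05968874  0.40128319] [ 1.58489757e-04  9.98667810e-01  5.16001691e-02 -5.99544560e-05] 0.3776605808821534 2.025
344.5697803355021 278.2592499841657 206.49268417200526 [[0.103, -0.954, -0.282, 0.542], [-0.995, -0.099, -0.031, -0.052], [0.002, 0.283, -0.959, 0.536], [0.0, 0.0, 0.0, 1.0]]
bay 0.56 [267.4  92.6] [ 0.556 -0.037  0.05 ]
cell_a_mid 0.94 [232.4  96.9] [0.546 0.01  0.05 ]
cell_a_mid 0.69 [141.5  58.3] [0.581 0.131 0.05 ]
cell_a_mid 0.15 [267.2  91.7] [ 0.557 -0.036  0.05 ]
clip_back 0.57 [532.   26.5] [ 0.671 -0.364  0.05 ]
```

View pics/w0.png

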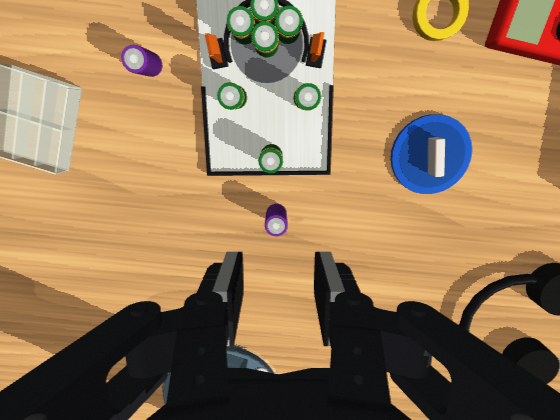

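```bash
cat > meas.py <<'E'
from h import *
def discs(im,seeds,c):
    out=[]
    for s in seeds:
        col,row=map(int,s)
        hsv=cv2.cvtColor(im,cv2.COLOR_BGR2HSV)
        m=((hsv[...,1]<70)&(hsv[...,2]>90)).astype(np.uint8)
        w=np.zeros_like(m); cv2.circle(w,(col,row),14,1,-1); m*=w
        n,l,st,ce=cv2.connectedComponentsWithStats(m,connectivity=4)
        i=l[row,col]; out.append((ce[i],st[i,4],ray("wrist",ce[i],0.067,c)))
    return out
E
python3 - <<'E'
from meas import *
c=tuple(np.load("cw.npy",allow_pickle=True)); im=cv2.imread("pics/w0.png")
S=[(265,37),(265,6),(240,20),(289,20),(231,95),(308,95),(271,158)]
R=discs(im,S,c)
for r in R: print(r[0].round(1),r[1],r[2].round(4))
P=np.array([r[2][:2] for r in R])
loc=np.array([[0,0],[.0345,0],[.01725,.0299],[.01725,-.0299]])
A=[];b=[]
for l,p in zip(loc,P[:4]): A+=[[1,0,l[0],-l[1]],[0,1,l[1],l[0]]];b+=list(p)
s=np.linalg.lstsq(np.array(A),np.array(b),rcond=None)[0];print(s,"yaw",np.arctan2(s[3],s[2]),np.hypot(s[2],s[3]))
y=np.arctan2(s[3],s[2]);Rm=np.array([[np.cos(y),-np.sin(y)],[np.sin(y),np.cos(y)]])
print(((P-s[:2])@Rm*1000).round(1))
crop=cv2.resize(im[0:190,180:360],None,fx=3,fy=3); 
for r in R: cv2.circle(crop,tuple(int(v) for v in (r[0]-[180,0])*3+1),2,(0,0,255),-1)
cv2.imwrite("pics/c0.png",crop)
# cover
hsv=cv2.cvtColor(im,cv2.COLOR_BGR2HSV); m=cv2.inRange(hsv,(100,150,60),(125,255,255)); m[:,:380]=0; m[200:]=0
hull=cv2.convexHull(cv2.findNonZero(m)); print("cover",cv2.fitEllipse(hull), ray("wrist",cv2.fitEllipse(hull)[0],0.007,c))
w=((hsv[...,1]<60)&(hsv[...,2]>80)).astype(np.uint8); k=np.zeros_like(w); k[120:190,415:460]=1; print("bar",cv2.minAreaRect(cv2.findNonZero(w*k)))
E
```

```text
[264.5  35.9] 352 [ 0.6216 -0.0273  0.067 ]
[264.    6.7] 284 [ 0.6534 -0.0237  0.067 ]
[239.7  20.5] 363 [0.6355 0.0044 0.067 ]
[288.6  20. ] 360 [ 0.6421 -0.055   0.067 ]
[229.7  95.6] 305 [0.5468 0.011  0.067 ]
[307.8  96.3] 303 [ 0.5564 -0.0897  0.067 ]
[270.3 160.7] 257 [ 0.468  -0.0494  0.067 ]
[ 0.62131922 -0.02729441  0.97585871  0.11003862] yaw 0.11228650396741893 0.9820431350297284
[[ 2.000e-01 -1.000e-01]
 [ 3.230e+01  0.000e+00]
 [ 1.760e+01  2.990e+01]
 [ 1.760e+01 -2.990e+01]
 [-6.970e+01  4.640e+01]
 [-7.150e+01 -5.480e+01]
 [-1.548e+02 -4.800e+00]]
cover ((430.87677001953125, 153.55319213867188), (75.19744110107422, 84.28890228271484), 47.61961364746094) [ 0.49486856 -0.29262405  0.007     ]
bar ((437.7529602050781, 163.38824462890625), (53.58182144165039, 22.777698516845703), 77.47119140625)
```

View pics/c0.png

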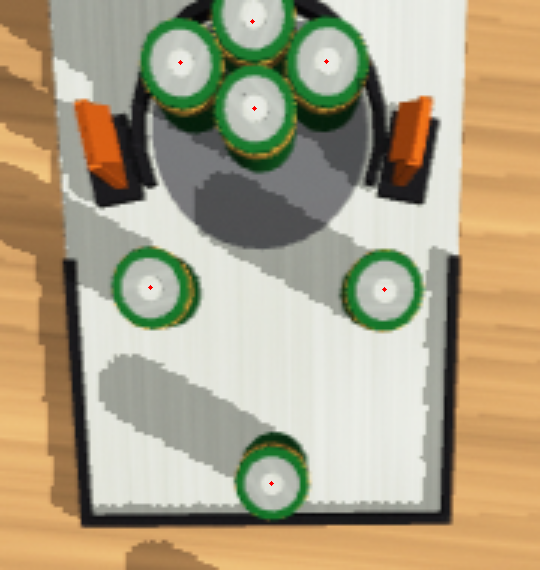

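The crop shows the three loose green cells at crop (150,287), (384,289) and (271,483), and the bay holding four cells with its front open. Bay is at (0.6215, -0.0273) with yaw 0.112. I'll push each cell with the nearly closed fingers as a cradle, side cells first.

Request:
{"method": "move_arm", "body": {
  "motion": [
    [[0.4, -0.5, 0.5], [0, 0, -0.06], 18],
    [[0.76, -1.03, 1.2], [0, 0, -0.06], 18],
    [[0.76, -1.03, 2.2], [0, 0, -0.06], 18],
    [[0.76, -1.03, 3.2], [0, 0, -0.06], 18],
    [[0.76, -1.03, 4.2], [0, 0, -0.06], 18],
    [[0.76, -1.03, 5.0], [0, 0, -0.06], 18],
    [[0.76, -1.03, 5.6], [0, 0, -0.06], 18],
    [[0.76, -1.03, 6.15], [0, 0, -0.06], 18],
    [[0.76, -1.03, 6.15], [0, 0, -0.06], 18]
  ]
}}

```text
time_s: 3.35
eef_pos: [0.5075, 0.0076, 0.03]
eef_rot: [-0.001, 0.998, 0.056, -0.003]
wrist_force: [-0.4, 0.2, 0.6]
opening: 0.18
```

```bash
cat >> meas.py <<'E'
B=np.array([.6215,-.0273]);YB=.112
def bay(p):
    d=np.asarray(p)[:2]-B; c,s=np.cos(YB),np.sin(YB); return np.array([c*d[0]+s*d[1],-s*d[0]+c*d[1]])*1000
def st():
    o=monitor.get_obs();q=o["eef_rot"]; print("tcp bay",bay(o["eef_pos"]).round(1),"z",(o["eef_pos"][2]*1000).round(1),"yaw-YB",round(2*np.arctan2(q[2],q[1])-YB,4),"F",o["wrist_force"].round(1),"op",round(o["opening"],3),"t",o["time_s"])
E
python3 - <<'E'
from meas import *
st(); snap("wrist","w1")
E
```

```text
tcp bay [-109.4   47.5] z 30.0 yaw-YB 0.0005 F [-0.4  0.2  0.6] op 0.18 t 3.35
```

View pics/w1.png

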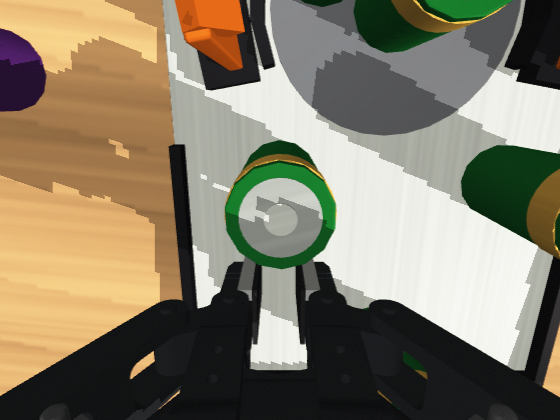

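The wrist view shows the left cell directly ahead of the two fingertips, at (280,215). Pushing it in.

Request:
{"method": "move_arm", "body": {
  "motion": [
    [[0.1, 0.0, -0.06], [0, 0, 0], 18],
    [[0.25, 0.01, -0.06], [0, 0, 0], 18],
    [[0.4, 0.06, -0.06], [0, 0, 0], 18],
    [[0.55, 0.12, -0.06], [0, 0, 0], 18],
    [[0.7, 0.18, -0.06], [0, 0, 0], 18],
    [[0.85, 0.23, -0.06], [0, 0, 0], 18],
    [[0.97, 0.27, -0.06], [0, 0, 0], 18],
    [[1.04, 0.28, -0.06], [0, 0, 0], 18],
    [[1.09, 0.29, -0.06], [0, 0, 0], 18],
    [[1.1, 0.29, -0.06], [0, 0, 0], 18]
  ]
}}

```text
time_s: 4.65
eef_pos: [0.5772, -0.0019, 0.0357]
eef_rot: [-0.0, 0.998, 0.057, -0.0]
wrist_force: [-0.1, -0.3, 0.4]
opening: 0.18
```

Run:
```python
from meas import *
st(); snap("wrist","w2")
```

```text
tcp bay [-41.2  30.2] z 35.7 yaw-YB 0.0019 F [-0.1 -0.3  0.4] op 0.18 t 4.65
```

View pics/w2.png

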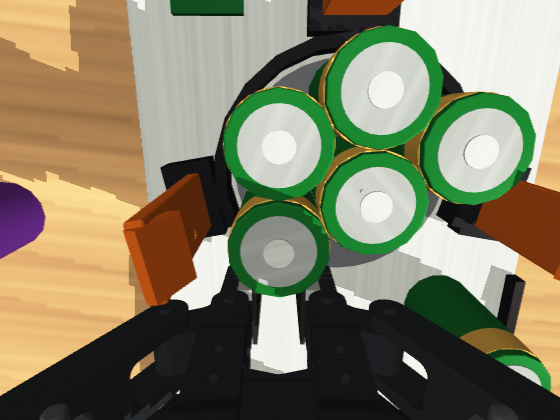

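The left cell at (278,250) is seated against the centre and far-left cells, with no residual force. Now the right cell.

Request:
{"method": "move_arm", "body": {
  "motion": [
    [[-0.4, 0, 0], [0, 0, 0], 18],
    [[-0.8, 0, -0.4], [0, 0, 0], 18],
    [[-1.15, 0.3, -0.9], [0, 0, 0], 18],
    [[-1.15, 0.9, -0.9], [0, 0, 0], 18],
    [[-1.15, 1.42, -0.9], [0, 0, 0], 18],
    [[-1.15, 1.42, -0.4], [0, 0, 0], 18],
    [[-1.15, 1.42, 0], [0, 0, 0], 18],
    [[-1.15, 1.42, 0], [0, 0, 0], 18]
  ]
}}

```text
time_s: 5.7
eef_pos: [0.5168, -0.0938, 0.0342]
eef_rot: [-0.001, 0.998, 0.057, -0.002]
wrist_force: [-0.5, 0.4, 0.6]
opening: 0.181
```

Run:
```python
from meas import *
st()
```

```text
tcp bay [-111.5  -54.4] z 34.2 yaw-YB 0.0015 F [-0.5  0.4  0.6] op 0.181 t 5.7
```

Request:
{"method": "move_arm", "body": {
  "motion": [
    [[0.12, 0.0, 0], [0, 0, 0], 18],
    [[0.25, -0.01, 0], [0, 0, 0], 18],
    [[0.4, -0.08, 0], [0, 0, 0], 18],
    [[0.55, -0.16, 0], [0, 0, 0], 18],
    [[0.7, -0.24, 0], [0, 0, 0], 18],
    [[0.85, -0.31, 0], [0, 0, 0], 18],
    [[0.98, -0.37, 0], [0, 0, 0], 18],
    [[1.07, -0.4, 0], [0, 0, 0], 18],
    [[1.13, -0.41, 0], [0, 0, 0], 18],
    [[1.14, -0.41, 0], [0, 0, 0], 18]
  ]
}}

```text
time_s: 6.95
eef_pos: [0.5838, -0.0623, 0.0359]
eef_rot: [-0.0, 0.998, 0.057, 0.0]
wrist_force: [-1.3, 0.9, 0.3]
opening: 0.184
```

Run:
```python
from meas import *
st(); snap("wrist","w3")
```

```text
tcp bay [-41.4 -30.6] z 35.9 yaw-YB 0.0017 F [-1.3  0.9  0.3] op 0.184 t 6.95
```

View pics/w3.png

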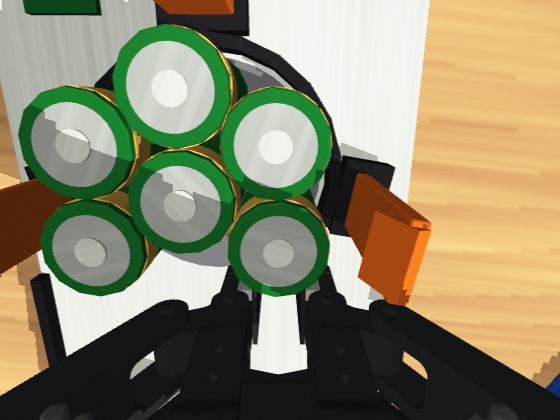

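The right cell at (278,250) is seated. Now the front cell.

Request:
{"method": "move_arm", "body": {
  "motion": [
    [[-0.3, 0, 0], [0, 0, 0], 18],
    [[-0.7, 0, -0.6], [0, 0, 0], 18],
    [[-1.4, -0.2, -1.2], [0, 0, 0], 18],
    [[-2.1, -0.43, -1.2], [0, 0, 0], 18],
    [[-2.53, -0.43, -1.2], [0, 0, 0], 18],
    [[-2.53, -0.43, -0.8], [0, 0, 0], 18],
    [[-2.53, -0.43, -0.3], [0, 0, 0], 18],
    [[-2.53, -0.43, 0], [0, 0, 0], 18],
    [[-2.53, -0.43, 0], [0, 0, 0], 18]
  ]
}}

```text
time_s: 8.12
eef_pos: [0.4287, -0.0536, 0.0349]
eef_rot: [-0.001, 0.998, 0.057, -0.001]
wrist_force: [-0.4, 0.4, -0.0]
opening: 0.179
```

Run:
```python
from meas import *
st();c=cal("wrist"); im=snap("wrist","w4")
print(proj("wrist",[.468,-.0494,.067],c)); cs=tuple(np.load("cw.npy",allow_pickle=True)); print(bay(ray("wrist",(276,225),.061,cs)))
```

```text
tcp bay [-194.5   -4.5] z 34.9 yaw-YB 0.0014 F [-0.4  0.4 -0. ] op 0.179 t 8.125
[279.7833785  213.54410402]
[-250.11066569  -11.60458234]
```

Request:
{"method": "move_arm", "body": {
  "motion": [
    [[0.12, 0, 0], [0, 0, 0], 18],
    [[0.25, 0, 0], [0, 0, 0], 18],
    [[0.42, -0.01, 0], [0, 0, 0], 18],
    [[0.62, -0.02, 0], [0, 0, 0], 18],
    [[0.82, -0.03, 0], [0, 0, 0], 18],
    [[1.02, -0.04, 0], [0, 0, 0], 18],
    [[1.22, -0.06, 0], [0, 0, 0], 18],
    [[1.42, -0.07, 0], [0, 0, 0], 18],
    [[1.6, -0.08, 0], [0, 0, 0], 18],
    [[1.74, -0.08, 0], [0, 0, 0], 18]
  ]
}}

```text
time_s: 9.43
eef_pos: [0.5338, -0.0371, 0.0358]
eef_rot: [-0.0, 0.998, 0.057, -0.0]
wrist_force: [-1.2, -0.5, -0.2]
opening: 0.178
```

Request:
{"method": "move_arm", "body": {
  "motion": [
    [[0.15, 0, 0], [0, 0, 0], 18],
    [[0.29, 0, 0], [0, 0, 0], 18],
    [[0.4, 0, 0], [0, 0, 0], 18],
    [[0.47, 0, 0], [0, 0, 0], 18],
    [[0.51, 0, 0], [0, 0, 0], 18],
    [[0.51, 0, 0], [0, 0, 0], 18]
  ]
}}

```text
time_s: 10.18
eef_pos: [0.5635, -0.0337, 0.0358]
eef_rot: [-0.0, 0.998, 0.057, -0.0]
wrist_force: [0.5, -0.4, -0.8]
opening: 0.177
```

Run:
```python
from meas import *
st();snap("wrist","w5")
```

```text
tcp bay [-58.4   0.1] z 35.8 yaw-YB 0.0018 F [ 0.5 -0.4 -0.8] op 0.177 t 10.175
```

View pics/w5.png

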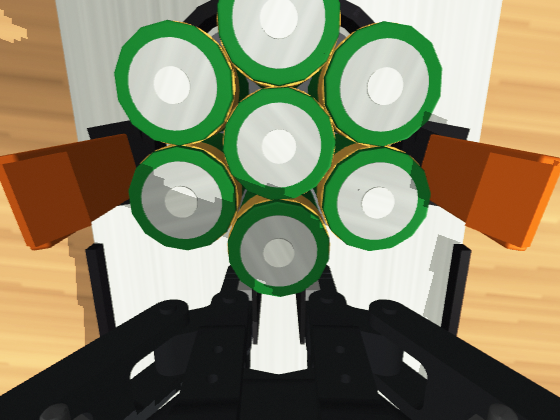

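All seven cells now stand in the hexagon, new one at (278,252). Retreat and rise for one check view covering the hexagon and the cover.

Request:
{"method": "move_arm", "body": {
  "motion": [
    [[-0.3, 0, 0], [0, 0, 0], 18],
    [[-0.6, 0, -0.8], [0, 0, 0], 18],
    [[-1, 0.4, -1.7], [0, 0, 0], 40],
    [[-1, 1.0, -2.5], [0, 0, 0], 60],
    [[-1, 1.8, -3.3], [0, 0, 0], 60],
    [[-1, 1.8, -4.3], [0, 0, 0], 60],
    [[-1, 1.8, -5.3], [0, 0, 0], 60],
    [[-1, 1.8, -5.3], [0, 0, 0], 60],
    [[-1, 1.8, -5.3], [0, 0, 0], 60]
  ]
}}

```text
time_s: 11.35
eef_pos: [0.5158, -0.1477, 0.3534]
eef_rot: [-0.0, 0.998, 0.057, -0.0]
wrist_force: [0.2, -0.9, -0.9]
opening: 0.603
```

Run:
```python
from meas import *
st();c=cal("wrist");np.save("cw6.npy",np.array(c,dtype=object),allow_pickle=True); im=snap("wrist","w6")
loc=[(0,0)]+[(34.5*np.cos(a),34.5*np.sin(a)) for a in np.radians([0,60,120,180,240,300])]
cs,sn=np.cos(YB),np.sin(YB)
S=[]
for l in loc:
    w=[B[0]+(cs*l[0]-sn*l[1])/1000,B[1]+(sn*l[0]+cs*l[1])/1000,.067]; S.append(proj("wrist",w,c))
for l,r in zip(loc,discs(im,S,c)): print(np.round(l,1),r[0].round(1),r[1],bay(r[2]).round(1))
hsv=cv2.cvtColor(im,cv2.COLOR_BGR2HSV); m=cv2.inRange(hsv,(100,150,60),(125,255,255))
n,l,s,ce=cv2.connectedComponentsWithStats(m); i=1+s[1:,4].argmax(); print("cover",s[i],cv2.fitEllipse(cv2.convexHull(cv2.findNonZero((l==i).astype(np.uint8)))))
```

```text
tcp bay [-118.5 -107.8] z 353.4 yaw-YB 0.0017 F [ 0.2 -0.9 -0.9] op 0.603 t 11.35
[0 0] [183.2  60. ] 409 [ 1.6 -0.2]
[34.5  0. ] [180.6  26.7] 444 [35.6  0.1]
[17.3 29.9] [155.   43.5] 428 [18.6 29.9]
[-17.2  29.9] [157.9  76. ] 393 [-15.5  30. ]
[-34.5   0. ] [185.3  91.6] 385 [-32.3  -0.2]
[-17.3 -29.9] [211.   76.1] 394 [-15.4 -30.8]
[ 17.3 -29.9] [208.5  43.7] 425 [ 18.6 -29.8]
cover [ 335  143   86   83 4918] ((377.3345031738281, 184.2872772216797), (81.28300476074219, 87.09367370605469), 55.57271957397461)
```

View pics/w6.png

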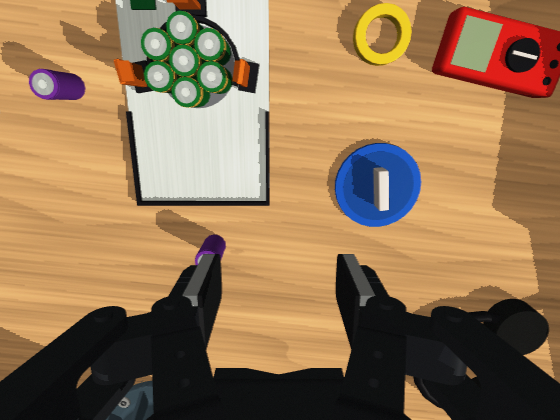

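The hexagon is tight: all cells are within about 1 mm of a common hexagon, with a uniform 1.5 mm offset from calibration. The cover is at (377,184) with its white bar at (381,188). Measuring the bar's pose next.

Run:
```python
from meas import *
c=tuple(np.load("cw6.npy",allow_pickle=True)); im=cv2.imread("pics/w6.png")
P=ray("wrist",(377.3,184.3),.008,c); print("cover",P.round(4),bay(P))
b=im[155:215,360:400].astype(int); sub=((b[...,2]>110)).astype(np.uint8)
r=cv2.minAreaRect(cv2.findNonZero(sub)); print(r,sub.sum())
# template fit: project bar model, maximise IoU of silhouette
from scipy.optimize import minimize
m=np.zeros(im.shape[:2],np.uint8); m[155:215,360:400]=sub
k=8; M=cv2.resize(m[150:220,350:410],None,fx=k,fy=k,interpolation=cv2.INTER_NEAREST)
def f(p):
    x,y,a=p[0]/1000,p[1]/1000,p[2]/10; ca,sa=np.cos(a),np.sin(a); q=[]
    for u in(-.028,.028):
        for v in(-.007,.007):
            for z in(.009,.037): q.append(proj("wrist",[x+ca*u-sa*v,y+sa*u+ca*v,z],c))
    h=cv2.convexHull((((np.array(q)-[350,150])+.5)*k).astype(np.int32)); T=np.zeros_like(M); cv2.fillConvexPoly(T,h,1)
    return -(T&M).sum()/(T|M).sum()
best=min((minimize(f,[P[0]*1000,P[1]*1000,a],method="Nelder-Mead",options=dict(initial_simplex=np.array([[P[0]*1000,P[1]*1000,a],[P[0]*1000+4,P[1]*1000,a],[P[0]*1000,P[1]*1000+4,a],[P[0]*1000,P[1]*1000,a+1]]))) for a in(-2,0,2)),key=lambda r:r.fun)
print(best.x,best.fun,"bay",bay(best.x[:2]/1000),"yaw rel bay",best.x[2]/10-YB)
cv2.imwrite("pics/bar.png",M*255)
```

```text
cover [ 0.4952 -0.2924  0.008 ] [-155.14327123 -249.30443976]
((23.180498123168945, 33.579368591308594), (42.97738265991211, 13.568817138671875), 83.48019409179688) 444
[ 527.63697313 -264.82662223  -11.55555556] 0.0 bay [-119.8223317  -225.54771758] yaw rel bay -1.2675555555555558<stdin>:16: RuntimeWarning: overflow encountered in scalar negative
```

Run:
```python
from meas import *
from scipy.optimize import minimize
c=tuple(np.load("cw6.npy",allow_pickle=True)); im=cv2.imread("pics/w6.png"); P=[495.2,-292.4]
m=np.zeros(im.shape[:2],np.uint8); m[155:215,360:400]=im[155:215,360:400,2]>110
k=8; M=cv2.resize(m[150:220,350:410],None,fx=k,fy=k,interpolation=cv2.INTER_NEAREST)
def f(p):
    x,y,a=p[0]/1000,p[1]/1000,p[2]/10; ca,sa=np.cos(a),np.sin(a)
    q=[proj("wrist",[x+ca*u-sa*v,y+sa*u+ca*v,z],c) for u in(-.028,.028) for v in(-.007,.007) for z in(.009,.037)]
    h=cv2.convexHull((((np.array(q)-[350,150])+.5)*k).astype(np.int32)); T=np.zeros_like(M); cv2.fillConvexPoly(T,h,1)
    return -float((T&M).sum())/float((T|M).sum())
for a in(-3,-1,1,3):
    x0=np.array([*P,a]); r=minimize(f,x0,method="Nelder-Mead",options=dict(initial_simplex=np.vstack([x0,x0+np.diag([4,4,1.])])))
    print(r.x,r.fun,"bay",bay(r.x[:2]/1000),"yaw rel bay",r.x[2]/10-YB)
```

```text
[ 491.11867353 -296.64081103    3.11345538] -0.6542372090853972 bay [-159.66757223 -253.0810723 ] yaw rel bay 0.19934553809257882
[ 492.00584099 -295.24431564    2.86766944] -0.6579033159463488 bay [-158.62988257 -251.79248173] yaw rel bay 0.17476694404353532
[ 492.57859032 -294.33400234    2.63734947] -0.6567996667283836 bay [-157.95897971 -250.95188585] yaw rel bay 0.15173494690100242
[ 492.53414519 -294.72708223    2.78400544] -0.6585394225624084 bay [-158.04707933 -251.33753546] yaw rel bay 0.1664005437418251
```

Request:
{"method": "move_arm", "body": {
  "motion": [
    [[-0.2, 0.8, 0.2], [0, 0, -0.4], 60],
    [[-0.4, 1.6, 0.8], [0, 0, -0.8], 60],
    [[-0.62, 2.37, 1.6], [0, 0, -1.18], 60],
    [[-0.62, 2.37, 2.5], [0, 0, -1.18], 60],
    [[-0.62, 2.37, 3.2], [0, 0, -1.18], 60],
    [[-0.62, 2.37, 3.2], [0, 0, -1.18], 60],
    [[-0.62, 2.37, 3.2], [0, 0, -1.18], 60]
  ]
}}

```text
time_s: 12.28
eef_pos: [0.4957, -0.2935, 0.1627]
eef_rot: [0.0, 0.99, 0.139, 0.0]
wrist_force: [-1.2, -1.3, 1.0]
opening: 0.599
```

Run:
```python
from meas import *
st();c=cal("wrist");np.save("cw7.npy",np.array(c,dtype=object),allow_pickle=True); im=snap("wrist","w7")
hsv=cv2.cvtColor(im,cv2.COLOR_BGR2HSV); m=cv2.inRange(hsv,(100,150,40),(125,255,255))
n,l,s,ce=cv2.connectedComponentsWithStats(m); i=1+s[1:,4].argmax(); e=cv2.fitEllipse(cv2.convexHull(cv2.findNonZero((l==i).astype(np.uint8))));P=ray("wrist",e[0],.008,c);print(s[i],e,P,bay(P))
```

```text
tcp bay [-154.8 -250.4] z 162.7 yaw-YB 0.1668 F [-1.2 -1.3  1. ] op 0.599 t 12.275
[  207   123   140   136 13623] ((276.6728210449219, 190.67506408691406), (136.43568420410156, 139.6949005126953), 92.01362609863281) [ 0.49610851 -0.29198074  0.008     ] [-154.18816003 -249.00789191]
```

View pics/w7.png

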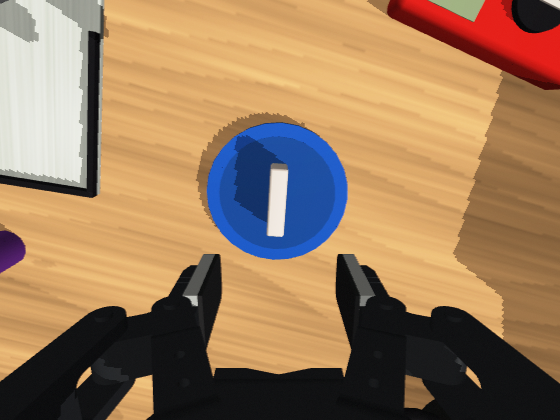

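The cover's bar runs from (280,168) to (276,236), centred under the gripper and about 4° off the jaw axis. Correct that and grasp.

Request:
{"method": "move_arm", "body": {
  "motion": [
    [[0, -0.02, 0.8], [0, 0, 0.5], 60],
    [[0, -0.02, 1.6], [0, 0, 0.5], 60],
    [[0, -0.02, 2.1], [0, 0, 0.5], 60],
    [[0, -0.02, 2.34], [0, 0, 0.5], 60],
    [[0, -0.02, 2.34], [0, 0, 0.5], 0],
    [[0, -0.02, 2.34], [0, 0, 0.5], 0],
    [[0, -0.02, 2.34], [0, 0, 0.5], 0],
    [[0, -0.02, 2.34], [0, 0, 0.5], 0],
    [[0, -0.02, 2.34], [0, 0, 0.5], 0]
  ]
}}

```text
time_s: 13.45
eef_pos: [0.4964, -0.2934, 0.0237]
eef_rot: [0.001, 0.995, 0.104, 0.001]
wrist_force: [0.1, 0.1, 7.2]
opening: 0.151
```

Run:
```python
from meas import *
st()
```

```text
tcp bay [-154.  -250.5] z 23.7 yaw-YB 0.0968 F [0.1 0.1 7.2] op 0.151 t 13.45
```

Gripped (opening 0.15 is about 13 mm). Lift and carry over the bay.

Request:
{"method": "move_arm", "body": {
  "motion": [
    [[0, 0, -0.5], [0, 0, 0], 0],
    [[0, 0, -1.2], [0, 0, 0], 0],
    [[0.2, -0.25, -1.9], [0, 0, 0], 0],
    [[0.6, -0.8, -2.2], [0, 0, 0], 0],
    [[1.1, -1.45, -2.2], [0, 0, 0], 0],
    [[1.6, -2.1, -2.2], [0, 0, 0], 0],
    [[2.1, -2.75, -2.2], [0, 0, 0], 0],
    [[2.6, -3.4, -2.2], [0, 0, 0], 0],
    [[2.98, -3.9, -2.2], [0, 0, 0], 0],
    [[2.98, -3.9, -2.2], [0, 0, 0], 0]
  ]
}}

```text
time_s: 14.7
eef_pos: [0.622, -0.0235, 0.1538]
eef_rot: [-0.0, 0.994, 0.106, 0.0]
wrist_force: [-0.9, -0.4, -1.0]
opening: 0.152
```

Request:
{"method": "move_arm", "body": {
  "motion": [
    [[0, 0, 0], [0, 0, 0], 0],
    [[0, 0, 0], [0, 0, 0], 0]
  ]
}}

```text
time_s: 14.95
eef_pos: [0.6211, -0.0273, 0.1536]
eef_rot: [0.0, 0.995, 0.103, -0.0]
wrist_force: [-0.3, 0.2, -1.8]
opening: 0.148
```

Run:
```python
from meas import *
st();c=cal("wrist");im=snap("wrist","w8")
hsv=cv2.cvtColor(im,cv2.COLOR_BGR2HSV); m=cv2.inRange(hsv,(100,150,40),(125,255,255))
n,l,s,ce=cv2.connectedComponentsWithStats(m); i=1+s[1:,4].argmax(); h=cv2.convexHull(cv2.findNonZero((l==i).astype(np.uint8))); h=h[h[:,0,1]<225]
e=cv2.fitEllipse(h);P=ray("wrist",e[0],monitor.get_obs()["eef_pos"][2]-.015,c);print(s[i],e,bay(P))
```

```text
tcp bay [-0.4 -0. ] z 153.6 yaw-YB 0.0954 F [-0.3  0.2 -1.8] op 0.148 t 14.95
[  151   139   254   171 28640] ((278.08367919921875, 262.95269775390625), (248.99021911621094, 257.7591552734375), 89.86805725097656) [-0.63333966  0.2087622 ]
```

View pics/w8.png

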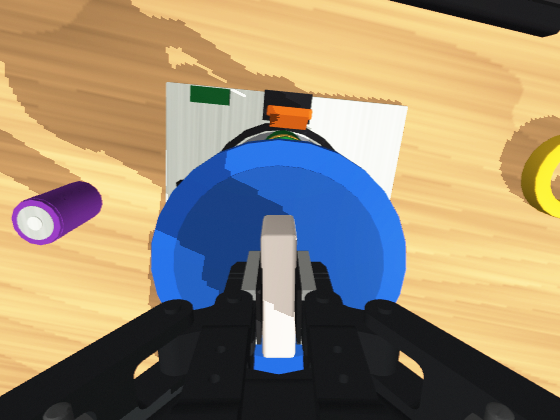

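The cover is level and held centrally over the bay; its centre matches the TCP within 1 mm. Lower it onto the ramps and start pressing.

Request:
{"method": "move_arm", "body": {
  "motion": [
    [[0.02, 0, 0.3], [0, 0, 0], 0],
    [[0.02, 0, 0.6], [0, 0, 0], 0],
    [[0.03, 0, 0.75], [0, 0, 0], 0],
    [[0.03, 0, 0.83], [0, 0, 0], 0],
    [[0.03, 0, 0.9], [0, 0, 0], 0],
    [[0.03, 0, 0.95], [0, 0, 0], 0]
  ]
}}

```text
time_s: 15.75
eef_pos: [0.6243, -0.0261, 0.0979]
eef_rot: [0.0, 0.995, 0.104, 0.001]
wrist_force: [-1.2, 1.4, 8.0]
opening: 0.15
```

Request:
{"method": "move_arm", "body": {
  "motion": [
    [[0, 0, 0.05], [0, 0, 0], 0],
    [[0, 0, 0.08], [0, 0, 0], 0],
    [[0, 0, 0.1], [0, 0, 0], 0]
  ]
}}

```text
time_s: 16.12
eef_pos: [0.6233, -0.0259, 0.0904]
eef_rot: [0.0, 0.995, 0.104, 0.0]
wrist_force: [-1.4, -0.6, 1.9]
opening: 0.143
```

Request:
{"method": "move_arm", "body": {
  "motion": [
    [[0, 0, 0.04], [0, 0, 0], 0],
    [[0, 0, 0.08], [0, 0, 0], 0],
    [[0, 0, 0.1], [0, 0, 0], 0],
    [[0, 0, 0.1], [0, 0, 0], 0]
  ]
}}

```text
time_s: 16.62
eef_pos: [0.6236, -0.0259, 0.0857]
eef_rot: [0.0, 0.995, 0.104, 0.0]
wrist_force: [-3.3, 0.1, 8.1]
opening: 0.148
```

Run:
```python
from meas import *
st();snap("side","s9")
im=cv2.imread("pics/s9.png"); p=proj("side",[.622,-.027,.07]); print(p); x,y=int(p[0]),int(p[1])
cv2.imwrite("pics/s9c.png",cv2.resize(im[y-70:y+60,x-90:x+90],None,fx=4,fy=4,interpolation=cv2.INTER_CUBIC))
```

```text
tcp bay [2.3 1.2] z 85.7 yaw-YB 0.0968 F [-3.3  0.1  8.1] op 0.148 t 16.625
[306.65855117 207.30439474]
```

View pics/s9c.png

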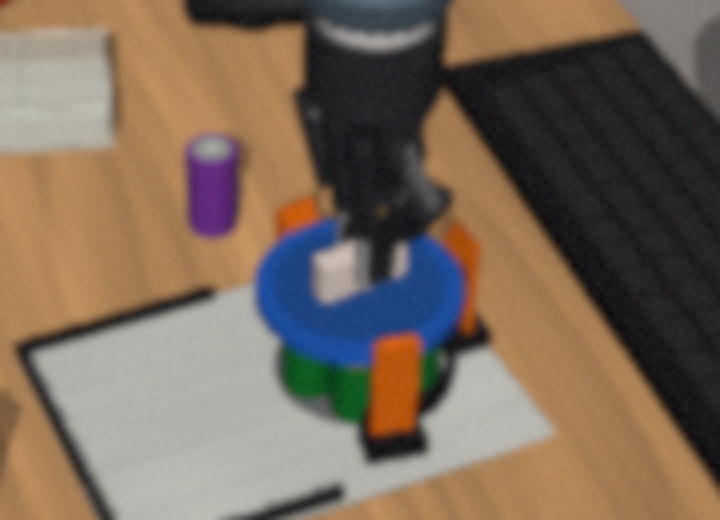

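The cover appears level, with TCP at 85.7, which is home height. Press further at the centre to see whether it's solid, then press each edge.

Request:
{"method": "move_arm", "body": {
  "motion": [
    [[0, 0, 0.03], [0, 0, 0], 0],
    [[0, 0, 0.06], [0, 0, 0], 0],
    [[0, 0, 0.09], [0, 0, 0], 0],
    [[0, 0, 0.09], [0, 0, 0], 0]
  ]
}}

```text
time_s: 17.18
eef_pos: [0.6254, -0.0262, 0.0856]
eef_rot: [0.001, 0.995, 0.104, 0.002]
wrist_force: [-14.1, 1.6, 36.9]
opening: 0.152
```

Solid stop at 85.6 mm with 37 N, so it's resting on the cells. Release, rise, and press each edge with shut fingers to be sure.

Request:
{"method": "move_arm", "body": {
  "motion": [
    [[0, 0, -0.09], [0, 0, 0], 0],
    [[0, 0, -0.09], [0, 0, 0], 40],
    [[0, 0, -0.09], [0, 0, 0], 40],
    [[0, 0, -0.4], [0, 0, 0], 40],
    [[0, 0, -0.9], [0, 0, 0], 40],
    [[0, 0, -0.9], [0, 0, 0], 0],
    [[0, 0, -0.9], [0, 0, 0], 0],
    [[0, 0, -0.9], [0, 0, 0], 0]
  ]
}}

```text
time_s: 18.18
eef_pos: [0.6224, -0.0257, 0.132]
eef_rot: [-0.0, 0.995, 0.104, -0.001]
wrist_force: [0.7, -0.6, -0.5]
opening: -0.003
```

Run:
```python
from meas import *
st();c=cal("wrist"); im=snap("wrist","w10")
o=monitor.get_obs(); p=bay(o["eef_pos"]); y=2*np.arctan2(o["eef_rot"][2],o["eef_rot"][1])-YB
for n,t in dict(back=(44.5,0),left=(-5.5,40),right=(-5.5,-40)).items():
    d=np.array(t)-p; print(n,[round((np.cos(y)*d[0]+np.sin(y)*d[1])/60,2),round((np.sin(y)*d[0]-np.cos(y)*d[1])/60,2)])
```

```text
tcp bay [1.1 1.5] z 132.0 yaw-YB 0.0967 F [ 0.7 -0.6 -0.5] op -0.003 t 18.175
back [np.float64(0.72), np.float64(0.09)]
left [np.float64(-0.05), np.float64(-0.65)]
right [np.float64(-0.18), np.float64(0.68)]
```

Picture limit reached, so I'll go on by force and numeric image checks. Press the back edge first.

Request:
{"method": "move_arm", "body": {
  "motion": [
    [[0.4, 0.05, 0], [0, 0, 0], 0],
    [[0.72, 0.09, 0.2], [0, 0, 0], 0],
    [[0.72, 0.09, 0.6], [0, 0, 0], 0],
    [[0.72, 0.09, 0.72], [0, 0, 0], 0],
    [[0.72, 0.09, 0.78], [0, 0, 0], 0],
    [[0.72, 0.09, 0.84], [0, 0, 0], 0],
    [[0.72, 0.09, 0.84], [0, 0, 0], 0]
  ]
}}

```text
time_s: 19.1
eef_pos: [0.6667, -0.0223, 0.0831]
eef_rot: [0.0, 0.995, 0.104, 0.0]
wrist_force: [0.6, 0.5, 0.6]
opening: 0.003
```

Request:
{"method": "move_arm", "body": {
  "motion": [
    [[0, 0, 0.03], [0, 0, 0], 0],
    [[0, 0, 0.06], [0, 0, 0], 0],
    [[0, 0, 0.06], [0, 0, 0], 0]
  ]
}}

```text
time_s: 19.48
eef_pos: [0.6666, -0.0222, 0.0792]
eef_rot: [0.0, 0.995, 0.104, 0.0]
wrist_force: [0.1, -0.8, 0.7]
opening: 0.0
```

Request:
{"method": "move_arm", "body": {
  "motion": [
    [[0, 0, 0.03], [0, 0, 0], 0],
    [[0, 0, 0.06], [0, 0, 0], 0],
    [[0, 0, 0.06], [0, 0, 0], 0]
  ]
}}

```text
time_s: 19.85
eef_pos: [0.6679, -0.0224, 0.0791]
eef_rot: [0.001, 0.995, 0.104, 0.001]
wrist_force: [-5.3, 0.6, 16.9]
opening: 0.005
```

Request:
{"method": "move_arm", "body": {
  "motion": [
    [[0, 0, -0.4], [0, 0, 0], 0],
    [[0, 0, -0.8], [0, 0, 0], 0],
    [[-0.4, -0.4, -0.8], [0, 0, 0], 0],
    [[-0.77, -0.74, -0.8], [0, 0, 0], 0],
    [[-0.77, -0.74, -0.4], [0, 0, 0], 0],
    [[-0.77, -0.74, -0.12], [0, 0, 0], 0],
    [[-0.77, -0.74, -0.06], [0, 0, 0], 0],
    [[-0.77, -0.74, -0.02], [0, 0, 0], 0],
    [[-0.77, -0.74, 0], [0, 0, 0], 0],
    [[-0.77, -0.74, 0], [0, 0, 0], 0]
  ]
}}

```text
time_s: 21.1
eef_pos: [0.6138, 0.0115, 0.079]
eef_rot: [0.0, 0.995, 0.104, 0.001]
wrist_force: [-7.3, 1.2, 21.9]
opening: 0.006
```

Request:
{"method": "move_arm", "body": {
  "motion": [
    [[0, 0, -0.4], [0, 0, 0], 0],
    [[0, 0, -0.8], [0, 0, 0], 0],
    [[-0.06, 0.6, -0.8], [0, 0, 0], 0],
    [[-0.13, 1.33, -0.8], [0, 0, 0], 0],
    [[-0.13, 1.33, -0.4], [0, 0, 0], 0],
    [[-0.13, 1.33, -0.12], [0, 0, 0], 0],
    [[-0.13, 1.33, -0.06], [0, 0, 0], 0],
    [[-0.13, 1.33, -0.02], [0, 0, 0], 0],
    [[-0.13, 1.33, 0], [0, 0, 0], 0],
    [[-0.13, 1.33, 0], [0, 0, 0], 0]
  ]
}}

```text
time_s: 22.35
eef_pos: [0.6223, -0.0684, 0.079]
eef_rot: [0.001, 0.994, 0.105, 0.001]
wrist_force: [-7.7, -0.8, 21.7]
opening: -0.004
```

All three edges stop at the same 79.0 mm under about 20 N, so the cover is level and seated. Retreat and check numerically.

Request:
{"method": "move_arm", "body": {
  "motion": [
    [[0, 0, -0.6], [0, 0, 0], 0],
    [[0, 0, -1.5], [0, 0, 0], 0],
    [[-0.5, -0.3, -2.4], [0, 0, 0], 0],
    [[-1.2, -0.6, -3.3], [0, 0, 0], 0],
    [[-1.8, -0.6, -4.0], [0, 0, 0], 0],
    [[-1.8, -0.6, -4.0], [0, 0, 0], 0],
    [[-1.8, -0.6, -4.0], [0, 0, 0], 0]
  ]
}}

```text
time_s: 23.22
eef_pos: [0.508, -0.0548, 0.3153]
eef_rot: [0.0, 0.995, 0.104, 0.0]
wrist_force: [0.2, 0.4, -0.1]
opening: 0.004
```

Run:
```python
from meas import *
st();c=cal("wrist"); im=snap("wrist","w11"); im2=snap("side","s11")
hsv=cv2.cvtColor(im,cv2.COLOR_BGR2HSV); m=cv2.inRange(hsv,(100,120,30),(125,255,255))
n,l,s,ce=cv2.connectedComponentsWithStats(m); i=1+s[1:,4].argmax(); k=(l==i).astype(np.uint8)
e=cv2.fitEllipse(cv2.convexHull(cv2.findNonZero(k)));P=ray("wrist",e[0],.070,c);print("cover",s[i],e,bay(P))
m=cv2.inRange(hsv,(5,170,60),(16,255,255)); n,l,s,ce=cv2.connectedComponentsWithStats(m)
for i in range(1,n):
    if s[i,4]>60 and abs(bay(ray("wrist",ce[i],.08,c))).max()<90:
        pts=np.argwhere(l==i)[:,::-1]; b=np.array([bay(ray("wrist",p,.074,c)) for p in pts])-bay(P); r=np.hypot(*b.T); print("clip",ce[i].round(),s[i,4],"angle",np.degrees(np.arctan2(*b.mean(0)[::-1])).round(),"r min/max at z74",r.min().round(1),r.max().round(1))
# heights: fit expected cover outline for different z via IoU
def circ(z,cx,cy,r=.061,tx=0,ty=0):
    t=np.linspace(0,2*np.pi,80); return np.array([proj("wrist",[cx+r*np.cos(a),cy+r*np.sin(a),z],c) for a in t])
H=cv2.convexHull(cv2.findNonZero(k)); A=cv2.contourArea(H)
for z in(.062,.071,.080,.09):
    q=ray("wrist",e[0],z,c); print(z,"model area",cv2.contourArea(circ(z,q[0],q[1]).astype(np.float32)),"seen",A)
```

```text
tcp bay [-115.9  -14.6] z 315.3 yaw-YB 0.0971 F [ 0.2  0.4 -0.1] op 0.004 t 23.225
cover [  216     0   119   118 10524] ((275.3773498535156, 52.77809143066406), (119.12845611572266, 129.14572143554688), 178.069580078125) [5.81650459 0.04076888]
clip [211.  65.] 388 angle 106.0 r min/max at z74 59.8 74.4
clip [336.  78.] 377 angle -106.0 r min/max at z74 59.1 74.0
0.062 model area 11836.280626288424 seen 11443.5
0.071 model area 12407.669568184705 seen 11443.5
0.08 model area 13021.511215874445 seen 11443.5
0.09 model area 13758.61695500295 seen 11443.5
```

The cover was clipped by the picture's top edge. Shift forward and check again.

Request:
{"method": "move_arm", "body": {
  "motion": [
    [[0.6, 0, -0.3], [0, 0, 0], 0],
    [[1.2, 0, -0.3], [0, 0, 0], 0],
    [[1.2, 0, -0.3], [0, 0, 0], 0],
    [[1.2, 0, -0.3], [0, 0, 0], 0]
  ]
}}

```text
time_s: 23.82
eef_pos: [0.5778, -0.04, 0.3313]
eef_rot: [-0.001, 0.995, 0.104, -0.002]
wrist_force: [-0.8, 0.2, 0.2]
opening: 0.0
```

Run:
```python
from meas import *
st();c=cal("wrist"); im=snap("wrist","w12")
hsv=cv2.cvtColor(im,cv2.COLOR_BGR2HSV); m=cv2.inRange(hsv,(100,120,30),(125,255,255))
n,l,s,ce=cv2.connectedComponentsWithStats(m); i=1+s[1:,4].argmax(); k=(l==i).astype(np.uint8)
H=cv2.convexHull(cv2.findNonZero(k)); e=cv2.fitEllipse(H);P=ray("wrist",e[0],.070,c);print("cover",s[i],e,bay(P)); K=cv2.drawContours(k*0,[H],-1,1,-1)
t=np.linspace(0,2*np.pi,80)
from scipy.optimize import minimize
for z in(.071,.075,.08,.085):
    def f(p):
        q=np.vstack([[proj("wrist",[p[0]/1e3+.061*np.cos(a),p[1]/1e3+.061*np.sin(a),zz],c) for a in t] for zz in (z,z-.009)])
        T=cv2.fillConvexPoly(np.zeros((3360//2,4480//2),np.uint8),cv2.convexHull((q*4).astype(np.int32)),1); M=cv2.resize(K,None,fx=4,fy=4); return -float((T&M).sum())/float((T|M).sum())
    r=minimize(f,P[:2]*1e3,method="Nelder-Mead",options=dict(maxiter=40,initial_simplex=P[:2]*1e3+np.array([[0,0],[4,0],[0,4]]))); print(z,bay(r.x/1e3),r.fun)
m=cv2.inRange(hsv,(5,170,60),(16,255,255)); n,l,s,ce=cv2.connectedComponentsWithStats(m)
for i in range(1,n):
    if s[i,4]>60 and abs(bay(ray("wrist",ce[i],.08,c))).max()<90:
        b=np.array([bay(ray("wrist",p,.074,c)) for p in np.argwhere(l==i)[:,::-1]]); r=np.hypot(*(b-[1.5,0]).T); print("clip",ce[i].round(),s[i,4],np.degrees(np.arctan2(*b.mean(0)[::-1])).round(),r.min().round(1),r.max().round(1))
```

```text
tcp bay [-44.8  -7.7] z 331.3 yaw-YB 0.0972 F [-0.8  0.2  0.2] op 0.0 t 23.825
cover [ 222   68  110  112 8556] ((276.1244201660156, 123.31977081298828), (108.39157104492188, 111.34021759033203), 174.11720275878906) [ 5.62999062 -0.11719245]
0.071 [ 2.32977278 -0.80587838] -0.9832644641459898
0.075 [ 2.04736108 -0.96100052] -0.9660664072665875
0.08 [ 1.54449126 -0.58980321] -0.9440867817802917
0.085 [ 1.11600323 -0.54786788] -0.921227965070893
clip [281.  66.] 319 0.0 57.3 71.3
clip [217. 133.] 287 99.0 59.0 73.2
clip [331. 144.] 276 -99.0 58.4 73.0
```

```bash
python3 -c "
from h import *
print(workorder.hand_in())"
```

```text
the job is handed in; nothing more can be done
None
```

The three loose green cells are in the bay, the blue cover is pressed down over all seven, and the job is handed in at about 24 s of the allowed 72 s. No verdict was reported.

- **Cells:** I slid the left, right and front cells in with the nearly closed fingers, never lifting or gripping them. Before the cover went on, all seven measured within about 1 mm of a common hexagon. That whole hexagon sat about 1.5 mm off my first bay estimate.
- **Cover:** I set it over the bay and pressed it down by its bar. It came to a solid stop at home height, 85.6 mm, under 37 N. I then pressed next to each clip. All three spots stopped at the same height under 17–22 N, which matches the cover's home height.
- **Last look:** The cover's outline fitted its home height best, about 1 mm from the bay's centre. The inner edges of all three clips measured about 58 mm from the axis, as expected at rest. The gripper was clear of everything.
- **Checks that were weaker or disagreed:**
  - A plain ellipse fit put the cover's centre about 4 mm off, mainly because the cover's skirt was in view, so I trusted the full outline fit.
  - The 12-picture view limit ran out before the edge presses, so the final check was by numbers only.
  - I never directly read the clips' travel, and I did not re-measure the bystanders at the end. I saw no sign of contact with them.

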